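Clear and re-cover the microscope lamp housing

ROBOT

A 7-joint arm with a two-finger parallel gripper is mounted at the origin on the work surface. World frame = base frame: x ahead of the robot, y to its left, z up, the work surface at z = 0. Lengths are in m, angles in rad, forces in N, time in s.
With the tool pointing down it reaches from about 0.425 to 1.025 m from the base axis. Payload 3.6 kg.
Tool frame: the origin (TCP) lies on the centre line of the jaws, within the pads' length; the fingertips stand 25 mm ahead of it and the grasp point (between the pads) lies 6 mm ahead of it; z points along the fingers, y is the line along which they close (so a half turn about z gives the same grasp; the last joint's range is limited). The gripper opens to 85 mm and grips with 20 to 120 N. Pads are 22 mm wide; open, the fingers measure 114 mm over their backs; the gripper's body (76 mm by 85 mm) begins 54 mm behind the grasp point. The pads swing forward as they close: fully open they stand 13 mm farther back than shut.
Start: joints at [-1.27, 0.591, 0.048, 1.609, -0.033, 0.943, -0.034], TCP at [0.279, 0.669, 0.256] pointing down, gripper open.
Joint ranges: [-2.69, 2.69], [-0.47, 2.24], [-1.27, 1.36], [0.19, 2.51], [-1.53, 4.68], [0.08, 2.07], [-3.09, 3.09]. Speed limits (rad/s): [2.57, 2.57, 3.14, 3.14, 3.14, 3.14, 3.14].

INTERFACE

Orientations are given as a unit quaternion [w, x, y, z].
In Python, from cell import r gives the robot as it stands.
- The arm moves only by the tool servo_tool, never from a script. Its argument "steps" is a list that holds one entry, the list of rows, each a list of 4 numbers: the shift along the world's x, y, z in m, then the turn about the world's z in rad. A call has exactly 8 rows; each row is the pose to reach, as a shift and turn from the pose commanded when the call began; what a row does not reach only later rows make up. A row lasts 1/12 s, in which the tool goes at most 41.7 mm and 7.16 degrees, less where a joint would pass 70% of its speed; a pose out of reach is approached as far as the arm can. A call with a gripper value outside its range is refused whole. "hand" is the closure, from 0 (fully open) to 1 (shut), set as the call begins (left out, the last holds). The fingers move at their own pace and stop on an object; "squeeze" is the grip in N (left out, the last holds). Time passes only in rows, so rows that repeat a pose let the fingers close, or fill a call up. It gives the time, the measured TCP pose, the force, the opening and the grip force at its end, in the units of the state.
- r.get_obs(): the state, without advancing time (a new reading comes with each control period).
- r.capture(name): name is "scene" or "top" or "wrist"; returns the picture (480x640x3 uint8, red, green, blue); there is no depth.
- r.calibration(name): a dict with "camera_matrix" (3x3 intrinsics, pixels), "rvec" (rotation vector, rad) and "tvec" (3), from world to camera coordinates, as OpenCV has them; the wrist camera has in their place "hand_eye" (4x4, takes a point from camera to tool coordinates, whose origin is the TCP and whose axes are the flange's). Camera axes: x right, y down, z forward; pixel columns grow to the right and rows downward; lengths in m; the calibration is good to about 2 mm. A picture is of the moment at which its call begins: read the wrist's pose just before it. calibration takes no time and is no camera call.
- r.hand_in(): hands the job in; it is judged then, once.
The state is a dict: "time": time; "q": joint angles; "joint_velocities": joint speeds; "tau": joint torques, N m; "ee_pos": TCP position; "tcp_rot": TCP orientation; "wrist_force": force on the tool from outside, world axes, zero at the start; "ft_torque": the same for the moment, N m; "finger_gap": finger opening in m; "gripper_force": force on a finger pad.
Only numpy, scipy, OpenCV 4.12 (cv2) and the standard library are available. Lean on these libraries where they do the work, as an engineer would, in place of code of your own. Each camera call takes 0.05 s, during which the arm holds its last target. There are 200 camera calls.

TASK

Close up the microscope's lamp housing: take the slide box off the top of the housing and lay it flat in the shallow steel tray, stand the eyepiece that is sitting on the loose cover upright in the same tray, then fetch the cover from its cradle and seat it fully home, flat, over the housing's two pins. There is no finger room at the cover's ends in the cradle nor at its sides on the housing, so on the way lay it flat on clear bench, let go and take it the other way. Put everything down gently without dropping it, keep the eyepiece upright throughout, and leave the bottle, jar, beaker and the spare objective standing where they are.

Things in the scene. Friction and masses are not known exactly. Their poses are not given: they have to be found in the camera images.
- housing: Fixed lamp housing: white box, open on top, 58 (x) by 68 (y) mm, rim at height 45, on a base plate 100 x 102 x 8. Origin: centre of its underside on the bench, z up. Finned aluminium heat sinks on its +y and -y sides: inner faces at y = +-34, outer +-50, 96 long in x, tops at height 85. Fingers can reach a seated cover only at its +x and -x ends (it overhangs the box by 4 mm there).
- seat (a point): Centre of the housing's rim, where the middle of the cover's underside belongs; 45 mm above the bench, axes as the housing's. Two upright steel pins, 6 mm diameter with tapered tips, stand at x = +22 and -22 mm, y = 0, and rise 13 mm above the rim.
- cradle: Fixed grey cradle on the bench that holds the cover at the start. Origin: centre of its underside; z up. Pedestal 56 mm (x) by 40 mm (y), top at height 30 mm, on a foot 94 x 60 x 6 mm. Two end walls, inner faces at x = +-38 mm, outer at +-47 mm, 60 mm wide in y, tops at height 64 mm; the +y and -y sides are open.
- tray: Fixed shallow steel tray, 160 mm (x) by 200 mm (y), empty at the start; floor at height 4 mm, walls 4 mm thick with their rim at height 12 mm. Origin: centre of its underside; z up.
- cover: Loose flat white cover plate, 66 mm (x) by 56 mm (y), 10 mm thick, 0.1 kg, no handle, with two through holes of 9.5 mm diameter at x = +22 and -22 mm, y = 0, for the housing's pins; either way round (half a turn) is right. Origin: centre of its underside. It starts lying on the cradle's pedestal, its x roughly along the cradle's x.
- eyepiece: Loose black microscope eyepiece, a stepped upright cylinder 50 mm high, 0.09 kg: 30 mm diameter up to 30 mm, 36 mm diameter from 32 to 46 mm. Origin: centre of its underside, z along its axis. It starts standing on the cover.
- slide_box: Loose closed white plastic slide box, 55 mm (x) by 120 mm (y) by 30 mm high, 0.12 kg. Origin: centre of its underside. It starts lying across the tops of the housing's two heat sinks.
- bottle: Bystander: amber bottle, 40 mm diameter, 85 mm high; origin: centre of its underside. Leave alone.
- jar: Bystander: glass jar with white cap, 48 mm diameter, 65 mm high; origin: centre of its underside. Leave alone.
- beaker: Bystander: small glass beaker, 44 mm diameter, 60 mm high, standing close beside one heat sink of the housing; origin: centre of its underside. Leave alone.
- objective: Bystander: spare steel microscope objective standing on the bench close beside one end wall of the cradle, 28 mm diameter, 42 mm high, tapering at the top; origin: centre of its underside. Leave alone.
Mind the look-alikes: they are no part of the job. Of the things that look like the cover, the middle-sized one is meant.

How it is judged:
By the outcome, as a careful person would: the job done as asked, in the order asked, and still so for the second after the job is handed in, with the robot touching nothing.
It also fails if it takes over 72 s, if anything falls off the work surface, if the arm or the gripper's body presses on something with over 40 N, if the wrist force passes 120 N, or if a joint passes its speed limit or range.

## Working session

There is one attempt and no reset: what is moved stays moved. The work goes in short steps, Python scripts to look and compute and a tool call to move; the robot and the scene stay as the last step left them, time stands still between calls to the robot, and variables do not carry over. Pictures are saved under pics/ and viewed, at most 13 in all, crops included, and the job is handed in when it is done.

Besides the shell and the picture viewer there is one more tool, called after "Request:" by a JSON object that holds its "fn" and its "kwargs", one argument or row to a line. servo_tool: Moves the arm, as the interface text tells. Its arguments: {"type":"object","properties":{"steps":{"type":"array","items":{"type":"array","items":{"type":"array","items":{"type":"number"}}}},"hand":{"type":"number"},"squeeze":{"type":"number"}},"required":["steps"]}

```bash
mkdir -p pics; ls; cat > h.py <<'E'
import numpy as np, cv2
from cell import r
def save(n,f):
    im=r.capture(n); cv2.imwrite('pics/'+f,im[:,:,::-1]); return im
def cal(n,obs=None):
    c=r.calibration(n); K=np.array(c['camera_matrix'],float)
    if 'rvec' in c and n!='wrist':
        R=cv2.Rodrigues(np.array(c['rvec'],float))[0]; t=np.array(c['tvec'],float).ravel(); return K,R,t
    H=np.array(c['hand_eye'],float); o=obs or r.get_obs()
    w,x,y,z=o['tcp_rot']; from scipy.spatial.transform import Rotation as Ro
    T=np.eye(4);T[:3,:3]=Ro.from_quat([x,y,z,w]).as_matrix();T[:3,3]=o['ee_pos']
    C=np.linalg.inv(T@H); return K,C[:3,:3],C[:3,3]
def ray(c,uv,z):
    K,R,t=c; uv=np.atleast_2d(np.array(uv,float))
    d=(np.linalg.inv(K)@np.c_[uv,np.ones(len(uv))].T).T@R; o=-R.T@t
    return o+d*((z-o[2])/d[:,2:3])
def proj(c,P):
    K,R,t=c; p=(np.atleast_2d(P)@R.T+t)@K.T; return p[:,:2]/p[:,2:]
E
python3 - <<'E'
from h import *
save('top','top0.png'); save('scene','scene0.png')
for n in('top','scene'):
    K,R,t=cal(n); print(n,K.round(1).tolist(),(-R.T@t).round(3),R.round(2).tolist())
print(r.calibration('wrist')); print(r.get_obs())
E
```

```text
pics
top [[459.4, 0.0, 315.2], [0.0, 459.4, 237.2], [0.0, 0.0, 1.0]] [ 0.411 -0.047  1.   ] [[0.01, -1.0, -0.02], [-0.99, -0.0, -0.16], [0.16, 0.03, -0.99]]
scene [[579.1, 0.0, 326.2], [0.0, 579.1, 236.6], [0.0, 0.0, 1.0]] [ 1.001 -0.662  0.99 ] [[0.81, 0.59, 0.01], [0.45, -0.62, -0.65], [-0.37, 0.53, -0.76]]
{'camera_matrix': array([[349.85394073,   0.        , 317.88883766],
       [  0.        , 349.85394073, 237.8860727 ],
       [  0.        ,   0.        ,   1.        ]]), 'hand_eye': array([[ 1.46761935e-04, -9.58257945e-01, -2.85905035e-01,
         7.21110849e-02],
       [ 9.99999984e-01,  1.69374746e-04, -5.43633788e-05,
        -3.43776241e-04],
       [ 1.00519233e-04, -2.85905023e-01,  9.58257955e-01,
        -1.17849911e-01],
       [ 0.00000000e+00,  0.00000000e+00,  0.00000000e+00,
         1.00000000e+00]])}
{'time': 0.1, 'q': array([-1.26951049,  0.59201225,  0.04830848,  1.60969873, -0.0332923 ,
        0.94266724, -0.03369569]), 'joint_velocities': array([ 0.00036984, -0.0028343 ,  0.00221641, -0.00396562,  0.00061145,
        0.00164442,  0.00214931]), 'tau': array([ 3.40901563e-03, -5.49999332e+01,  1.55264027e+00, -1.98825395e+01,
        9.66871827e-03,  3.85286490e-03,  1.19591454e-05]), 'ee_pos': array([0.27857044, 0.66860145, 0.25526443]), 'tcp_rot': array([-1.35047299e-04,  1.96071500e-01,  9.80589101e-01, -9.81203378e-04]), 'wrist_force': array([ 0.05928535,  0.10721517, -0.44216083]), 'ft_torque': array([ 0.02696387, -0.00270329, -0.06937185]), 'gripper_force': 0.0, 'finger_gap': 0.08504169201980899}
```

View pics/top0.png

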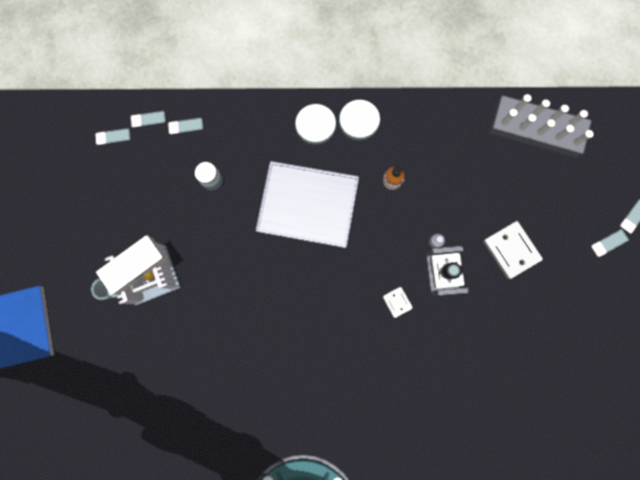

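View pics/scene0.png

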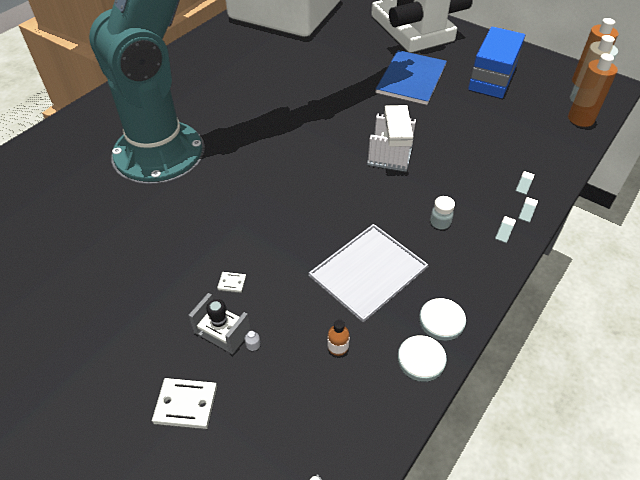

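Top view shows: slide box on the housing near (131,265), with the beaker at (102,288). The tray is at (308,205), and the cradle with cover and eyepiece at (449,270), with the objective at (437,240). The look-alike plates are at (398,302), small, and (513,250), large. The scene view agrees.

```bash
python3 - <<'E'
from h import *
for n in('top','scene'):
    im=cv2.imread(f'pics/{n}0.png'); c=cal(n)
    g=im.min(2)
    def comps(th,roi,z,lab):
        x0,y0,x1,y1=roi
        m=(g[y0:y1,x0:x1]>th).astype(np.uint8)
        cs,_=cv2.findContours(m,cv2.RETR_EXTERNAL,cv2.CHAIN_APPROX_NONE)
        for k in sorted(cs,key=cv2.contourArea)[::-1][:2]:
            if cv2.contourArea(k)<60: continue
            P=ray(c,k[:,0]+[x0,y0],z)[:,:2].astype(np.float32)*1000
            rc=cv2.minAreaRect(P); print(n,lab,th,np.round(rc[0],1),np.round(rc[1],1),round(rc[2],1))
    if n=='top':
        comps(225,(80,220,185,310),.115,'box'); comps(150,(240,150,370,260),.012,'tray'); comps(200,(415,230,480,305),.04,'cover')
    else:
        comps(225,(360,95,420,175),.115,'box'); comps(120,(300,220,435,325),.012,'tray'); comps(200,(185,290,255,355),.04,'cover')
im=cv2.imread('pics/top0.png')
a=cv2.resize(im[225:315,80:185],None,fx=5,fy=5,interpolation=cv2.INTER_CUBIC)[:450,:525]
b=cv2.resize(im[225:315,415:470],None,fx=5,fy=5,interpolation=cv2.INTER_CUBIC)
cv2.imwrite('pics/crop1.png',np.hstack([a,b]))
E
```

```text
top box 225 [499.  342.4] [ 62.6 119.9] 36.7
top box 225 [468.9 300. ] [36.9 59. ] 9.3
top tray 150 [642.5  -2.9] [200.6 161.9] 79.7
top cover 200 [ 493.8 -297.3] [68.4 57. ] 6.0
scene box 225 [502.  343.5] [ 67.8 117.4] 37.7
scene tray 120 [645.3  -7.1] [205.2 164. ] 79.8
scene tray 120 [797.8 -25.8] [27.8 62.2] 29.0
scene cover 200 [ 494.6 -299.5] [65.7 56.5] 7.0
```

View pics/crop1.png

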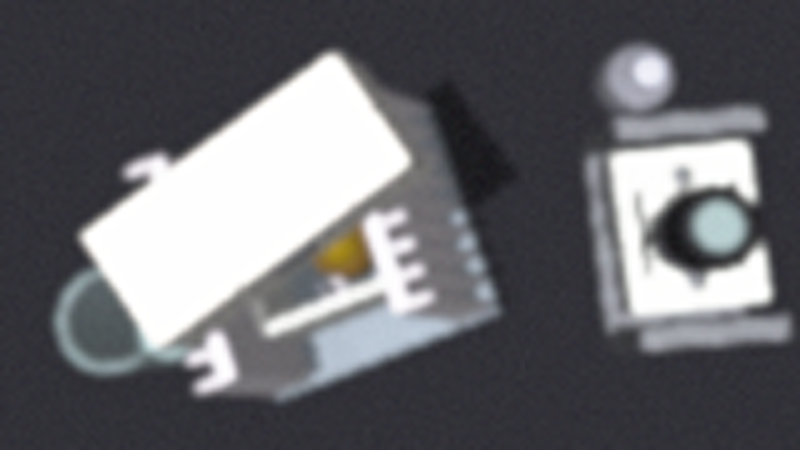

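Request:
{"fn": "servo_tool", "kwargs": {
  "steps": [
    [[0.015, -0.022, 0, -0.06], [0.037, -0.055, 0, -0.13], [0.062, -0.09, 0, -0.2], [0.086, -0.125, 0, -0.27], [0.11, -0.16, 0, -0.34], [0.134, -0.195, 0, -0.41], [0.157, -0.23, 0, -0.48], [0.177, -0.26, 0, -0.53]]
  ],
  "hand": 0,
  "squeeze": 40
}}

```text
time: 0.77
ee_pos: [0.4566, 0.4069, 0.256]
tcp_rot: [0.0, 0.448, 0.894, -0.0]
wrist_force: [1.0, -1.1, 0.0]
finger_gap: 0.0854
gripper_force: 0.0
```

Request:
{"fn": "servo_tool", "kwargs": {
  "steps": [
    [[0.016, -0.024, 0, 0], [0.032, -0.046, 0, 0], [0.044, -0.065, 0, 0], [0.044, -0.065, -0.015, 0], [0.044, -0.065, -0.035, 0], [0.044, -0.065, -0.06, 0], [0.044, -0.065, -0.075, 0], [0.044, -0.065, -0.075, 0]]
  ]
}}

```text
time: 1.43
ee_pos: [0.4974, 0.3426, 0.1777]
tcp_rot: [-0.002, 0.446, 0.895, -0.003]
wrist_force: [-0.7, -0.7, 0.0]
finger_gap: 0.0855
gripper_force: 0.0
```

```bash
python3 - <<'E'
from h import *
o=r.get_obs(); c=cal('wrist',o); im=save('wrist','w1.png')
print(o['time'],o['ee_pos'],o['tcp_rot'],o['q'].round(2))
g=im.min(2); m=(g>215).astype(np.uint8)
cs,_=cv2.findContours(m,cv2.RETR_EXTERNAL,cv2.CHAIN_APPROX_NONE)
for k in sorted(cs,key=cv2.contourArea)[::-1][:2]:
    P=ray(c,k[:,0],.115)[:,:2].astype(np.float32)*1000
    print(cv2.minAreaRect(P), cv2.boundingRect(k))
E
```

```text
1.4333 [0.49740593 0.34264177 0.17767294] [-0.00171683  0.44605531  0.89499699 -0.00347823] [-0.81  0.55  0.18  1.95 -0.16  0.66  0.12]
((473.8485412597656, 370.1622619628906), (83.5357437133789, 47.857154846191406), 30.148624420166016) (236, 149, 162, 96)
((453.2437744140625, 412.33062744140625), (32.289852142333984, 32.37558364868164), 51.036075592041016) (299, 75, 68, 72)
```

View pics/w1.png

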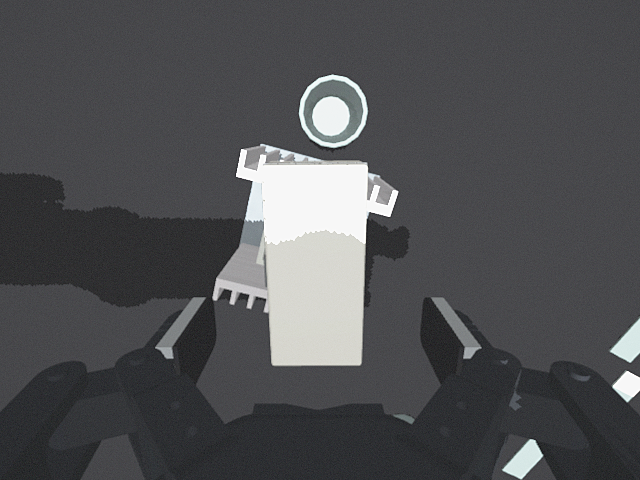

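Box top corners are at about (263,164), (367,164), (362,365) and (272,365), so it sits square between the jaws. The beaker is at (333,110) and the fins are visible either side.

```bash
cat > w1.py <<'E'
from h import *
o=dict(ee_pos=np.array([0.49740593,0.34264177,0.17767294]),tcp_rot=[-0.00171683,0.44605531,0.89499699,-0.00347823])
c=cal('wrist',o)
E
python3 - <<'E'
from w1 import *
P=ray(c,[[263,164],[367,164],[362,365],[272,365]],.115)*1000
print(P.round(1)[:,:2],P.mean(0)); d=lambda a,b:np.linalg.norm(P[a]-P[b])
print(d(0,1),d(1,2),d(2,3),d(3,0))
v=P[1]-P[0];print(np.degrees(np.arctan2(v[1],v[0])));v=P[1]+P[0]-P[2]-P[3];print(np.degrees(np.arctan2(v[1],v[0])))
print(proj(c,o['ee_pos']-[0,0,.006]))
E
```

```text
[[440.4 371.3]
 [482.4 403. ]
 [555.5 309. ]
 [512.3 276.1]] [497.65361223 339.85011483 115.        ]
52.69057413666815 119.0537478708078 54.36386681003037 119.32497830089508
37.0633217226444
127.4707325670771
[[317.9007326  322.30116217]]
```

Request:
{"fn": "servo_tool", "kwargs": {
  "steps": [
    [[0.0, -0.001, -0.015, 0], [0.0, -0.002, -0.033, 0], [0.0, -0.002, -0.05, 0], [0.0, -0.002, -0.062, 0], [0.0, -0.002, -0.067, 0], [0.0, -0.002, -0.067, 0], [0.0, -0.002, -0.067, 0], [0.0, -0.002, -0.067, 0]]
  ]
}}

```text
time: 2.15
ee_pos: [0.5006, 0.3428, 0.1154]
tcp_rot: [0.0, 0.446, 0.895, 0.001]
wrist_force: [0.2, -0.3, -0.0]
finger_gap: 0.0852
gripper_force: 0.0
```

Request:
{"fn": "servo_tool", "kwargs": {
  "steps": [
    [[0, 0, 0, 0], [0, 0, 0, 0], [0, 0, 0, 0], [0, 0, 0, 0], [0, 0, 0, 0], [0, 0, 0, 0], [0, 0, 0, 0], [0, 0, 0, 0]]
  ],
  "hand": 0.8,
  "squeeze": 40
}}

```text
time: 2.82
ee_pos: [0.5, 0.3423, 0.1151]
tcp_rot: [0.0, 0.446, 0.895, 0.0]
wrist_force: [-0.5, -0.4, 6.2]
finger_gap: 0.0542
gripper_force: 43.7
```

Request:
{"fn": "servo_tool", "kwargs": {
  "steps": [
    [[0, 0, 0.004, 0], [0, 0, 0.014, 0], [0, 0, 0.028, 0], [0, 0, 0.042, 0], [0.006, -0.013, 0.05, -0.03], [0.017, -0.036, 0.052, -0.09], [0.03, -0.066, 0.052, -0.16], [0.044, -0.097, 0.052, -0.23]]
  ]
}}

```text
time: 3.48
ee_pos: [0.5443, 0.2442, 0.167]
tcp_rot: [0.0, 0.547, 0.837, 0.0]
wrist_force: [-0.1, -0.1, -1.4]
finger_gap: 0.0544
gripper_force: 43.0
```

Request:
{"fn": "servo_tool", "kwargs": {
  "steps": [
    [[0.015, -0.033, 0, -0.08], [0.031, -0.068, 0, -0.16], [0.047, -0.103, 0, -0.24], [0.063, -0.138, 0, -0.32], [0.079, -0.173, 0, -0.4], [0.094, -0.206, 0, -0.48], [0.106, -0.232, 0, -0.55], [0.115, -0.252, 0, -0.596]]
  ]
}}

```text
time: 4.15
ee_pos: [0.6596, -0.0125, 0.1669]
tcp_rot: [0.001, 0.771, 0.637, -0.0]
wrist_force: [0.8, 0.2, -0.8]
finger_gap: 0.0544
gripper_force: 42.9
```

Request:
{"fn": "servo_tool", "kwargs": {
  "steps": [
    [[0, 0, -0.01, 0], [0, 0, -0.03, 0], [0, 0, -0.055, 0], [0, 0, -0.08, 0], [0, 0, -0.1, 0], [0, 0, -0.11, 0], [0, 0, -0.115, 0], [0, 0, -0.117, 0]]
  ]
}}

```text
time: 4.82
ee_pos: [0.6585, -0.0071, 0.0488]
tcp_rot: [-0.0, 0.768, 0.641, -0.0]
wrist_force: [-0.1, -0.3, -1.7]
finger_gap: 0.0545
gripper_force: 43.0
```

```bash
python3 - <<'E'
from h import *
o=r.get_obs();print(o['time'],o['ee_pos'],o['wrist_force'])
im=save('wrist','w2.png')
E
```

```text
4.8167 [ 0.65846983 -0.00705395  0.04879248] [-0.06584244 -0.30675338 -1.68017983]
```

View pics/w2.png

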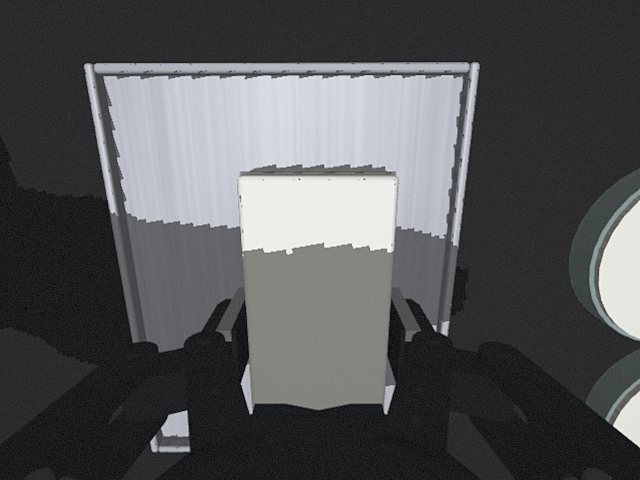

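The wrist view shows the box inside the tray outline, parallel to the walls. There is more room on the left, as planned.

Request:
{"fn": "servo_tool", "kwargs": {
  "steps": [
    [[0, 0, -0.003, 0], [0, 0, -0.007, 0], [0, 0, -0.01, 0], [0, 0, -0.012, 0], [0, 0, -0.013, 0], [0, 0, -0.0135, 0], [0, 0, -0.014, 0], [0, 0, -0.0145, 0]]
  ]
}}

```text
time: 5.53
ee_pos: [0.659, -0.0068, 0.0349]
tcp_rot: [0.0, 0.768, 0.641, 0.0]
wrist_force: [-0.4, -0.4, -1.9]
finger_gap: 0.0544
gripper_force: 43.0
```

Request:
{"fn": "servo_tool", "kwargs": {
  "steps": [
    [[0, 0, -0.0003, 0], [0, 0, -0.0006, 0], [0, 0, -0.001, 0], [0, 0, -0.001, 0], [0, 0, -0.001, 0], [0, 0, -0.001, 0], [0, 0, -0.001, 0], [0, 0, -0.001, 0]]
  ]
}}

```text
time: 6.2
ee_pos: [0.6589, -0.0068, 0.0341]
tcp_rot: [0.0, 0.768, 0.641, 0.0]
wrist_force: [-1.9, 0.6, 4.5]
finger_gap: 0.0539
gripper_force: 43.5
```

Request:
{"fn": "servo_tool", "kwargs": {
  "steps": [
    [[0, 0, 0, 0], [0, 0, 0, 0], [0, 0, 0, 0], [0, 0, 0, 0], [0, 0, 0.01, 0], [0, 0, 0.035, 0], [0, 0, 0.07, 0], [0, 0, 0.105, 0]]
  ],
  "hand": 0.18
}}

```text
time: 6.87
ee_pos: [0.658, -0.0068, 0.1396]
tcp_rot: [-0.001, 0.768, 0.641, -0.001]
wrist_force: [0.9, -0.2, -0.1]
finger_gap: 0.07
gripper_force: 0.0
```

```bash
python3 - <<'E'
from h import *
o=r.get_obs();print(o['time'],o['ee_pos'],o['q'].round(2),o['finger_gap'])
c=cal('top'); print(ray(c,[[454,270.6]],.09), ray(c,[[398,302],[437,240]],.01))
E
```

```text
6.8667 [ 0.65801112 -0.00683643  0.13956364] [-0.3   0.68  0.36  1.86 -0.36  0.68  0.09] 0.07002400331847955
[[ 0.48871131 -0.29692455  0.09      ]] [[ 0.42826209 -0.19804973  0.01      ]
 [ 0.56175702 -0.28507344  0.01      ]]
```

Request:
{"fn": "servo_tool", "kwargs": {
  "steps": [
    [[-0.006, -0.01, 0.015, -0.1], [-0.018, -0.032, 0.035, -0.2], [-0.035, -0.06, 0.055, -0.31], [-0.052, -0.09, 0.065, -0.42], [-0.069, -0.12, 0.07, -0.53], [-0.087, -0.15, 0.07, -0.64], [-0.104, -0.18, 0.07, -0.75], [-0.121, -0.21, 0.07, -0.86]]
  ],
  "hand": 0
}}

```text
time: 7.53
ee_pos: [0.5369, -0.2179, 0.2099]
tcp_rot: [0.0, 0.966, 0.26, 0.001]
wrist_force: [-1.0, 0.1, -0.0]
finger_gap: 0.0856
gripper_force: 0.0
```

Request:
{"fn": "servo_tool", "kwargs": {
  "steps": [
    [[-0.017, -0.03, 0, -0.1], [-0.033, -0.055, 0, -0.2], [-0.044, -0.073, 0, -0.3], [-0.048, -0.08, 0, -0.38], [-0.048, -0.08, -0.01, -0.43], [-0.048, -0.08, -0.01, -0.43], [-0.048, -0.08, -0.01, -0.43], [-0.048, -0.08, -0.01, -0.43]]
  ]
}}

```text
time: 8.2
ee_pos: [0.4903, -0.2962, 0.1992]
tcp_rot: [-0.0, 0.999, 0.051, 0.0]
wrist_force: [-0.5, 0.3, -0.6]
finger_gap: 0.0854
gripper_force: 0.0
```

```bash
python3 - <<'E'
from h import *
import json
o=r.get_obs();print(o['time'],o['ee_pos'],o['tcp_rot'],o['q'].round(2))
save('wrist','w3.png'); json.dump({k:list(map(float,o[k])) for k in('ee_pos','tcp_rot')},open('w3.json','w'))
E
```

```text
8.2 [ 0.49030178 -0.29621836  0.19915937] [-2.01301184e-04  9.98673610e-01  5.14871296e-02  2.35857791e-04] [-0.05  0.59  0.75  2.03 -0.59  0.75 -0.41]
```

View pics/w3.png

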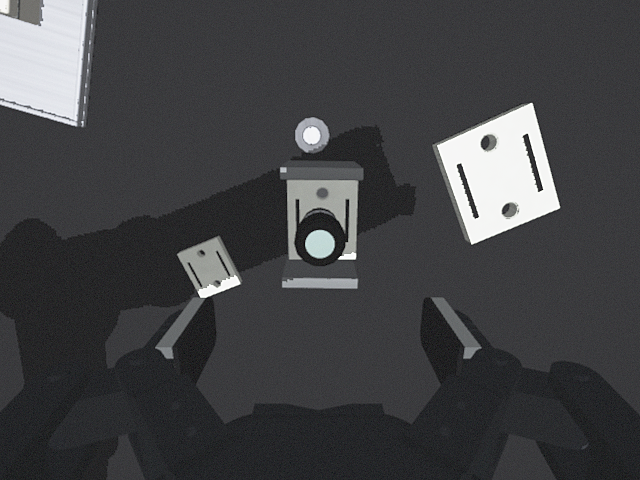

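The eyepiece's glass is at (320,243), above the cover. The cover spans columns 287–358, its far hole is at (322,193), and the objective is at (312,135). It looks aligned with the jaws.

```bash
python3 - <<'E'
from h import *
import json
o=json.load(open('w3.json')); c=cal('wrist',o)
im=cv2.imread('pics/w3.png'); 
hsv=cv2.cvtColor(im,cv2.COLOR_BGR2HSV)
m=((hsv[...,1]>15)&(hsv[...,2]>120)).astype(np.uint8); m[:215]=0;m[270:]=0;m[:,:290]=0;m[:,350:]=0
M=cv2.moments(m,True); uv=[M['m10']/M['m00'],M['m01']/M['m00']]; print(uv,M['m00'])
print('eye',ray(c,[uv],.090),ray(c,[uv],.086))
K=(im.max(2)<22).astype(np.uint8);K[:205]=0;K[270:]=0;K[:,:290]=0;K[:,350:]=0
print(cv2.boundingRect(K))
P=ray(c,[[287,180],[358,180],[357,261],[322,193]],.04);print('cover',P.round(4))
print('objective',ray(c,[[312,135]],.042)); print(ray(c,[[280,170],[363,170],[283,287],[357,287]],.064).round(4))
E
```

```text
[319.45765230312037, 243.5334323922734] 673.0
eye [[ 0.49195532 -0.2977312   0.09      ]] [[ 0.49070097 -0.29787864  0.086     ]]
(295, 205, 54, 60)
cover [[ 0.5258 -0.2687  0.04  ]
 [ 0.5316 -0.3243  0.04  ]
 [ 0.4642 -0.3327  0.04  ]
 [ 0.5184 -0.2972  0.04  ]]
objective [[ 0.5616879  -0.28495693  0.042     ]]
[[ 0.5356 -0.265   0.064 ]
 [ 0.5417 -0.3239  0.064 ]
 [ 0.4451 -0.2739  0.064 ]
 [ 0.4511 -0.3318  0.064 ]]
```

Request:
{"fn": "servo_tool", "kwargs": {
  "steps": [
    [[0.0015, -0.0015, -0.01, 0], [0.0015, -0.0015, -0.03, 0], [0.0015, -0.0015, -0.055, 0], [0.0015, -0.0015, -0.08, 0], [0.0015, -0.0015, -0.1, 0], [0.0015, -0.0015, -0.111, 0], [0.0015, -0.0015, -0.116, 0], [0.0015, -0.0015, -0.116, 0]]
  ]
}}

```text
time: 8.92
ee_pos: [0.4911, -0.2981, 0.0819]
tcp_rot: [-0.0, 0.999, 0.051, -0.001]
wrist_force: [-0.3, -0.1, -0.1]
finger_gap: 0.0852
gripper_force: 0.0
```

Request:
{"fn": "servo_tool", "kwargs": {
  "steps": [
    [[0, 0, 0, 0], [0, 0, 0, 0], [0, 0, 0, 0], [0, 0, 0, 0], [0, 0, 0, 0], [0, 0, 0, 0], [0, 0, 0, 0], [0, 0, 0, 0]]
  ],
  "hand": 0.9,
  "squeeze": 30
}}

```text
time: 9.58
ee_pos: [0.4919, -0.2985, 0.0837]
tcp_rot: [0.0, 0.999, 0.05, 0.001]
wrist_force: [-0.8, 1.4, 6.4]
finger_gap: 0.0345
gripper_force: 29.7
```

Request:
{"fn": "servo_tool", "kwargs": {
  "steps": [
    [[0, 0, 0.003, 0], [0, 0, 0.012, 0], [0, 0, 0.026, 0], [0, 0, 0.04, 0], [0.005, 0.013, 0.05, -0.02], [0.014, 0.036, 0.054, -0.06], [0.024, 0.064, 0.054, -0.1], [0.035, 0.092, 0.054, -0.14]]
  ]
}}

```text
time: 10.25
ee_pos: [0.5264, -0.206, 0.1378]
tcp_rot: [0.0, 1.0, -0.022, 0.0]
wrist_force: [0.0, 1.0, -1.1]
finger_gap: 0.0345
gripper_force: 30.0
```

Request:
{"fn": "servo_tool", "kwargs": {
  "steps": [
    [[0.011, 0.029, 0, -0.05], [0.022, 0.058, 0, -0.1], [0.033, 0.087, 0, -0.14], [0.043, 0.115, 0, -0.14], [0.053, 0.14, 0, -0.14], [0.06, 0.16, 0, -0.14], [0.064, 0.17, -0.005, -0.14], [0.0645, 0.1715, -0.015, -0.14]]
  ]
}}

```text
time: 10.92
ee_pos: [0.5926, -0.0318, 0.122]
tcp_rot: [-0.001, 0.996, -0.087, 0.001]
wrist_force: [0.7, 0.1, -1.2]
finger_gap: 0.035
gripper_force: 30.0
```

Request:
{"fn": "servo_tool", "kwargs": {
  "steps": [
    [[0, 0, -0.012, 0], [0, 0, -0.027, 0], [0, 0, -0.042, 0], [0, 0, -0.055, 0], [0, 0, -0.063, 0], [0, 0, -0.067, 0], [0, 0, -0.069, 0], [0, 0, -0.07, 0]]
  ]
}}

```text
time: 11.58
ee_pos: [0.5908, -0.0355, 0.0517]
tcp_rot: [0.0, 0.996, -0.09, 0.0]
wrist_force: [0.4, -0.2, -0.4]
finger_gap: 0.0346
gripper_force: 30.1
```

```bash
python3 - <<'E'
from h import *
o=r.get_obs();print(o['time'],o['ee_pos'],o['wrist_force'])
im=r.capture('wrist'); im2=r.capture('scene'); cv2.imwrite('pics/p4.png',np.hstack([im[150:480,150:490],cv2.resize(im2[180:345,290:460],None,fx=2,fy=2)])[:,:,::-1])
E
```

```text
11.5833 [ 0.59083216 -0.03547784  0.05170216] [ 0.43525279 -0.17668327 -0.42830887]
```

View pics/p4.png

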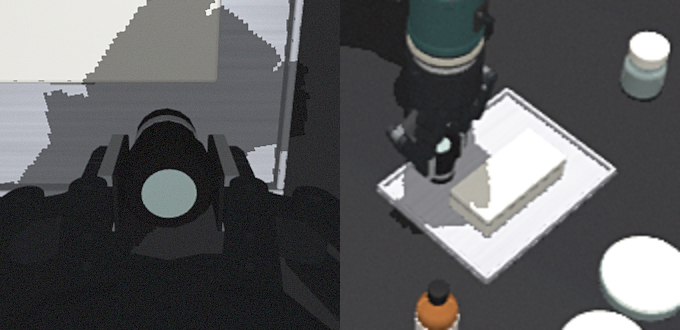

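The eyepiece is held upright just above the tray floor, clear of the box and the walls.

Request:
{"fn": "servo_tool", "kwargs": {
  "steps": [
    [[0, 0, -0.001, 0], [0, 0, -0.002, 0], [0, 0, -0.0028, 0], [0, 0, -0.0033, 0], [0, 0, -0.0037, 0], [0, 0, -0.004, 0], [0, 0, -0.004, 0], [0, 0, -0.004, 0]]
  ]
}}

```text
time: 12.35
ee_pos: [0.5909, -0.0347, 0.0479]
tcp_rot: [-0.0, 0.996, -0.089, 0.0]
wrist_force: [-0.2, 0.3, -0.1]
finger_gap: 0.0348
gripper_force: 30.1
```

Request:
{"fn": "servo_tool", "kwargs": {
  "steps": [
    [[0, 0, -0.0003, 0], [0, 0, -0.0006, 0], [0, 0, -0.0009, 0], [0, 0, -0.001, 0], [0, 0, -0.001, 0], [0, 0, -0.001, 0], [0, 0, -0.001, 0], [0, 0, -0.001, 0]]
  ]
}}

```text
time: 13.02
ee_pos: [0.5911, -0.0348, 0.0477]
tcp_rot: [-0.0, 0.996, -0.09, 0.0]
wrist_force: [-1.6, 0.8, 6.7]
finger_gap: 0.0346
gripper_force: 30.7
```

Request:
{"fn": "servo_tool", "kwargs": {
  "steps": [
    [[0, 0, 0, 0], [0, 0, 0, 0], [0, 0, 0, 0], [0, 0, 0.004, 0], [0, 0, 0.016, 0], [0, 0, 0.04, 0], [0, 0, 0.07, 0], [0, 0, 0.095, 0]]
  ],
  "hand": 0.36
}}

```text
time: 13.68
ee_pos: [0.5908, -0.0352, 0.1438]
tcp_rot: [0.0, 0.996, -0.09, 0.0]
wrist_force: [2.0, 0.3, 0.8]
finger_gap: 0.0542
gripper_force: 0.0
```

Request:
{"fn": "servo_tool", "kwargs": {
  "steps": [
    [[-0.02, -0.007, 0.0, 0.05], [-0.05, -0.02, 0, 0.1], [-0.08, -0.032, 0, 0.15], [-0.106, -0.043, 0, 0.2], [-0.11, -0.045, -0.025, 0.28], [-0.11, -0.045, -0.06, 0.28], [-0.11, -0.045, -0.085, 0.28], [-0.11, -0.045, -0.1, 0.28]]
  ]
}}

```text
time: 14.35
ee_pos: [0.4803, -0.0799, 0.0408]
tcp_rot: [-0.0, 0.999, 0.05, -0.001]
wrist_force: [0.2, 0.1, -0.8]
finger_gap: 0.0544
gripper_force: 0.0
```

```bash
python3 - <<'E'
from h import *
o=r.get_obs();print(o['time'],o['ee_pos'],o['wrist_force'],o['finger_gap'])
im2=save('scene','s5.png')
c=cal('scene'); print(proj(c,[.5911,-.0348,.004]),proj(c,[.5911,-.0348,.054]))
E
```

```text
14.35 [ 0.480284   -0.07987361  0.04076268] [ 0.16983351  0.14533917 -0.76010461] 0.0543720299689453
[[339.62091985 267.73822169]] [[340.22089713 253.10512705]]
```

Request:
{"fn": "servo_tool", "kwargs": {
  "steps": [
    [[0, 0, -0.005, 0], [0, 0, -0.01, 0], [0, 0, -0.014, 0], [0, 0, -0.016, 0], [0, 0, -0.017, 0], [0, 0, -0.018, 0], [0, 0, -0.018, 0], [0, 0, -0.018, 0]]
  ]
}}

```text
time: 15.07
ee_pos: [0.481, -0.0797, 0.024]
tcp_rot: [0.0, 0.999, 0.05, 0.0]
wrist_force: [-0.3, 0.1, 0.1]
finger_gap: 0.0543
gripper_force: 0.0
```

Request:
{"fn": "servo_tool", "kwargs": {
  "steps": [
    [[0, 0, -0.0004, 0], [0, 0, -0.0008, 0], [0, 0, -0.0012, 0], [0, 0, -0.0016, 0], [0, 0, -0.002, 0], [0, 0, -0.002, 0], [0, 0, -0.002, 0], [0, 0, -0.002, 0]]
  ]
}}

```text
time: 15.73
ee_pos: [0.4808, -0.0798, 0.0218]
tcp_rot: [-0.0, 0.999, 0.05, -0.0]
wrist_force: [-0.0, -0.4, 0.3]
finger_gap: 0.0546
gripper_force: 0.0
```

Request:
{"fn": "servo_tool", "kwargs": {
  "steps": [
    [[0, 0, -0.0004, 0], [0, 0, -0.0008, 0], [0, 0, -0.0012, 0], [0, 0, -0.0016, 0], [0, 0, -0.002, 0], [0, 0, -0.002, 0], [0, 0, -0.002, 0], [0, 0, -0.002, 0]]
  ]
}}

```text
time: 16.4
ee_pos: [0.4809, -0.0798, 0.0211]
tcp_rot: [-0.0, 0.999, 0.05, 0.001]
wrist_force: [-2.7, 0.4, 16.4]
finger_gap: 0.0544
gripper_force: 7.9
```

Request:
{"fn": "servo_tool", "kwargs": {
  "steps": [
    [[0, 0, -0.0004, 0], [0, 0, -0.0008, 0], [0, 0, -0.0012, 0], [0, 0, -0.0016, 0], [0, 0, -0.002, 0], [0, 0, -0.002, 0], [0, 0, -0.002, 0], [0, 0, -0.002, 0]]
  ]
}}

```text
time: 17.07
ee_pos: [0.4808, -0.0799, 0.021]
tcp_rot: [-0.001, 0.999, 0.05, 0.002]
wrist_force: [-4.4, 3.1, 38.6]
finger_gap: 0.055
gripper_force: 18.9
```

```bash
python3 - <<'E'
from h import *
o=r.get_obs();print(o['time'],o['ee_pos'],o['wrist_force'],o['finger_gap'])
E
```

```text
17.0667 [ 0.48083353 -0.07986176  0.02097123] [-4.35341401  3.06515824 38.62837516] 0.05497391289490333
```

Request:
{"fn": "servo_tool", "kwargs": {
  "steps": [
    [[0, 0, 0.01, 0], [0, 0, 0.035, 0], [0, -0.005, 0.07, 0], [0.003, -0.03, 0.1, 0], [0.005, -0.065, 0.125, 0], [0.007, -0.1, 0.135, 0], [0.009, -0.135, 0.135, 0], [0.011, -0.17, 0.135, 0]]
  ],
  "hand": 0.18,
  "squeeze": 80
}}

```text
time: 17.73
ee_pos: [0.4924, -0.2512, 0.154]
tcp_rot: [0.0, 0.999, 0.051, 0.001]
wrist_force: [0.5, 0.7, -1.0]
finger_gap: 0.0701
gripper_force: 0.0
```

Request:
{"fn": "servo_tool", "kwargs": {
  "steps": [
    [[0.002, -0.025, 0, 0], [0.003, -0.042, 0, 0], [0.004, -0.049, 0, 0], [0.004, -0.049, 0, 0], [0.004, -0.049, 0, 0], [0.004, -0.049, 0, 0], [0.004, -0.049, 0, 0], [0.004, -0.049, 0, 0]]
  ]
}}

```text
time: 18.4
ee_pos: [0.496, -0.2971, 0.1526]
tcp_rot: [-0.001, 0.999, 0.051, -0.0]
wrist_force: [-0.4, 0.0, -1.0]
finger_gap: 0.0701
gripper_force: 0.0
```

```bash
cat > meas.py <<'E'
from h import *
def holes(im,c,z,lo,hi,cen,R=.07):
    # dark blobs inside bright plate -> (world xy, area) near cen
    g=cv2.cvtColor(im,cv2.COLOR_RGB2GRAY); out=[]
    u=proj(c,[[cen[0],cen[1],z]])[0]
    x0,y0=np.maximum(u-90,0).astype(int); x1,y1=(u+90).astype(int)
    s=g[y0:y1,x0:x1]; s=cv2.GaussianBlur(s,(3,3),0)
    t,m=cv2.threshold(s,0,255,cv2.THRESH_BINARY+cv2.THRESH_OTSU)
    cs,h=cv2.findContours(m,cv2.RETR_CCOMP,cv2.CHAIN_APPROX_NONE)
    for k,hh in zip(cs,h[0]):
        P=ray(c,k[:,0]+[x0,y0],z)[:,:2].astype(np.float32)*1000
        a=cv2.contourArea(P)
        if a<15: continue
        rc=cv2.minAreaRect(P); print('hole' if hh[3]>=0 else 'blob',np.round(rc[0],1),np.round(rc[1],1),round(rc[2],1),round(a))
E
python3 - <<'E'
from meas import *
o=r.get_obs();print(o['time'],o['ee_pos'],o['tcp_rot'],o['finger_gap'])
c=cal('wrist',o); im=save('wrist','w6.png'); holes(im,c,.04,0,0,(.496,-.2995))
E
```

```text
18.4 [ 0.49601227 -0.29710867  0.15256302] [-6.01307980e-04  9.98678466e-01  5.13897923e-02 -2.21263450e-04] 0.07014130303012175
blob [ 438.2 -303.4] [ 9.6 66. ] 4.8 580
blob [ 495.3 -299.8] [66.  57.1] 5.9 3634
hole [ 476.3 -301.9] [6.1 8.5] 5.9 40
hole [ 493.8 -279.7] [36.3  4.5] 5.8 134
hole [ 498.3 -319.5] [37.   4.4] 6.0 134
hole [ 518.9 -297.2] [8.2 8.6] 51.4 56
blob [ 553.4 -281.5] [ 3.8 12.8] 5.9 23
```

Request:
{"fn": "servo_tool", "kwargs": {
  "steps": [
    [[0, -0.0025, -0.01, 0], [0, -0.0025, -0.028, 0], [0, -0.0025, -0.05, 0], [0, -0.0025, -0.07, 0], [0, -0.0025, -0.087, 0], [0, -0.0025, -0.096, 0], [0, -0.0025, -0.1, 0], [0, -0.0025, -0.1, 0]]
  ]
}}

```text
time: 19.12
ee_pos: [0.4954, -0.3011, 0.0519]
tcp_rot: [-0.0, 0.999, 0.05, -0.001]
wrist_force: [0.8, -0.3, 0.0]
finger_gap: 0.0697
gripper_force: 0.0
```

```bash
python3 - <<'E'
from h import *
o=r.get_obs();print(o['time'],o['ee_pos'],o['wrist_force'],o['finger_gap'])
E
```

```text
19.1167 [ 0.49539736 -0.3011026   0.05191786] [ 0.75963361 -0.31021757  0.02255322] 0.06972498235902572
```

Request:
{"fn": "servo_tool", "kwargs": {
  "steps": [
    [[0, 0, 0, 0], [0, 0, 0, 0], [0, 0, 0, 0], [0, 0, 0, 0], [0, 0, 0, 0], [0, 0, 0, 0], [0, 0, 0, 0], [0, 0, 0, 0]]
  ],
  "hand": 0.9,
  "squeeze": 70
}}

```text
time: 19.78
ee_pos: [0.4963, -0.3019, 0.054]
tcp_rot: [0.0, 0.999, 0.05, 0.001]
wrist_force: [-1.8, 0.4, 6.4]
finger_gap: 0.0536
gripper_force: 74.4
```

Request:
{"fn": "servo_tool", "kwargs": {
  "steps": [
    [[0, 0, 0.002, 0], [0, 0, 0.006, 0], [0, 0, 0.014, 0], [0, 0, 0.025, 0], [0, 0, 0.035, 0], [0, 0, 0.045, 0], [0, 0, 0.05, 0], [0, 0, 0.05, 0]]
  ]
}}

```text
time: 20.45
ee_pos: [0.4966, -0.3018, 0.1045]
tcp_rot: [0.001, 0.999, 0.05, 0.001]
wrist_force: [-0.2, -1.2, -1.6]
finger_gap: 0.0537
gripper_force: 73.7
```

```bash
python3 - <<'E'
from meas import *
o=r.get_obs();print(o['time'],o['ee_pos'],o['tcp_rot'],o['wrist_force'],o['finger_gap'])
c=cal('wrist',o); im=save('wrist','w7.png'); holes(im,c,o['ee_pos'][2]-.0125,0,0,o['ee_pos'][:2])
E
```

```text
20.45 [ 0.49663041 -0.30182715  0.10450759] [8.41243343e-04 9.98725396e-01 5.04529705e-02 1.17185894e-03] [-0.16160555 -1.15418981 -1.6238037 ] 0.05369623126685922
blob [ 498.6 -301.9] [68.6 56.7] 5.8 3700
hole [ 479.6 -304.3] [3.5 6.9] 5.7 18
hole [ 499.3 -322.1] [36.2  3.8] 5.9 122
hole [ 495.4 -282.6] [36.2  3.8] 5.8 122
hole [ 521.3 -299.8] [5.9 8.3] 5.8 38
```

View pics/w7.png

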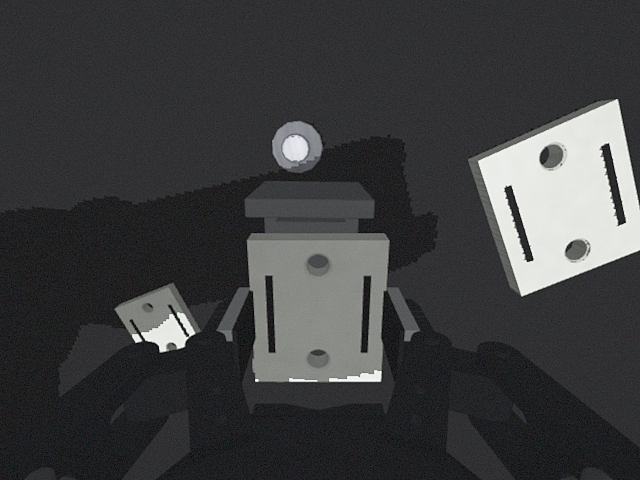

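The cover is level in the jaws and clear of the cradle. Its holes are at (318,263) and (318,357).

Request:
{"fn": "servo_tool", "kwargs": {
  "steps": [
    [[-0.001, 0.012, 0.005, 0], [-0.003, 0.036, 0.005, 0], [-0.005, 0.066, 0.005, 0.03], [-0.007, 0.098, 0.005, 0.07], [-0.009, 0.13, 0.005, 0.11], [-0.011, 0.162, 0.005, 0.15], [-0.013, 0.194, 0.005, 0.19], [-0.015, 0.226, 0.005, 0.23]]
  ]
}}

```text
time: 21.17
ee_pos: [0.4797, -0.0728, 0.1076]
tcp_rot: [-0.001, 0.986, 0.166, -0.001]
wrist_force: [-0.0, 1.0, -1.9]
finger_gap: 0.0533
gripper_force: 73.8
```

Request:
{"fn": "servo_tool", "kwargs": {
  "steps": [
    [[-0.003, 0.032, 0, 0.03], [-0.005, 0.064, 0, 0.06], [-0.007, 0.094, 0, 0.09], [-0.009, 0.12, 0, 0.12], [-0.011, 0.138, -0.01, 0.12], [-0.012, 0.146, -0.025, 0.12], [-0.012, 0.146, -0.045, 0.12], [-0.012, 0.146, -0.06, 0.12]]
  ]
}}

```text
time: 21.83
ee_pos: [0.4678, 0.0729, 0.0468]
tcp_rot: [-0.001, 0.974, 0.225, -0.001]
wrist_force: [-0.8, -0.5, -2.1]
finger_gap: 0.0535
gripper_force: 73.8
```

Request:
{"fn": "servo_tool", "kwargs": {
  "steps": [
    [[0, 0, -0.008, 0], [0, 0, -0.014, 0], [0, 0, -0.018, 0], [0, 0, -0.0205, 0], [0, 0, -0.022, 0], [0, 0, -0.023, 0], [0, 0, -0.023, 0], [0, 0, -0.023, 0]]
  ]
}}

```text
time: 22.5
ee_pos: [0.469, 0.0707, 0.0251]
tcp_rot: [0.0, 0.975, 0.223, 0.0]
wrist_force: [0.6, 0.7, -2.2]
finger_gap: 0.0534
gripper_force: 73.8
```

Request:
{"fn": "servo_tool", "kwargs": {
  "steps": [
    [[0, 0, -0.0004, 0], [0, 0, -0.0008, 0], [0, 0, -0.0012, 0], [0, 0, -0.0015, 0], [0, 0, -0.0018, 0], [0, 0, -0.0018, 0], [0, 0, -0.0018, 0], [0, 0, -0.0018, 0]]
  ]
}}

```text
time: 23.17
ee_pos: [0.469, 0.0708, 0.0239]
tcp_rot: [-0.0, 0.975, 0.223, 0.001]
wrist_force: [-1.3, -0.3, 9.4]
finger_gap: 0.0536
gripper_force: 75.0
```

```bash
python3 - <<'E'
from h import *
o=r.get_obs();print(o['time'],o['ee_pos'],o['wrist_force'],o['ft_torque'])
E
```

```text
23.1667 [0.46897478 0.07075637 0.02389787] [-1.34713087 -0.32507309  9.40485813] [0.01232727 0.25452164 0.06342903]
```

Request:
{"fn": "servo_tool", "kwargs": {
  "steps": [
    [[0, 0, 0, 0], [0, 0, 0, 0], [0, 0, 0, 0], [0, 0, 0.003, 0], [0, 0, 0.015, 0], [0, 0, 0.04, 0], [0, 0, 0.07, 0.08], [0, 0, 0.1, 0.18]]
  ],
  "hand": 0.1
}}

```text
time: 23.83
ee_pos: [0.468, 0.0705, 0.1236]
tcp_rot: [0.0, 0.95, 0.312, -0.001]
wrist_force: [0.6, -0.1, 0.3]
finger_gap: 0.0771
gripper_force: 0.0
```

Request:
{"fn": "servo_tool", "kwargs": {
  "steps": [
    [[0, 0, 0.025, 0.12], [0, 0, 0.035, 0.24], [0, 0, 0.035, 0.36], [0, 0, 0.035, 0.48], [0, 0, 0.035, 0.6], [0, 0, 0.035, 0.72], [0, 0, 0.035, 0.84], [0, 0, 0.035, 0.96]]
  ]
}}

```text
time: 24.5
ee_pos: [0.4685, 0.0707, 0.1581]
tcp_rot: [-0.0, 0.698, 0.716, -0.0]
wrist_force: [0.4, -0.0, -0.9]
finger_gap: 0.077
gripper_force: 0.0
```

Request:
{"fn": "servo_tool", "kwargs": {
  "steps": [
    [[0, 0, 0, 0.12], [0, 0, 0, 0.24], [0, 0, 0, 0.34], [0, 0, 0, 0.41], [0, 0, 0, 0.43], [0, 0, 0, 0.43], [0, 0, 0, 0.43], [0, 0, 0, 0.43]]
  ],
  "hand": 0
}}

```text
time: 25.17
ee_pos: [0.4687, 0.0707, 0.158]
tcp_rot: [-0.0, 0.532, 0.847, -0.0]
wrist_force: [-0.4, -0.4, -0.1]
finger_gap: 0.0856
gripper_force: 0.0
```

```bash
python3 - <<'E'
from meas import *
o=r.get_obs();print(o['time'],o['ee_pos'],o['tcp_rot'],o['q'].round(2),o['finger_gap'])
a=np.degrees(2*np.arctan2(o['tcp_rot'][2],o['tcp_rot'][1]))-90;print('tool y',a)
c=cal('wrist',o); im=save('wrist','w8.png'); holes(im,c,.010,0,0,(.469,.071))
E
```

```text
25.1667 [0.46874086 0.07070436 0.15796577] [-2.73755497e-05  5.31984395e-01  8.46754141e-01 -1.63041851e-04] [-0.43  0.45  0.24  2.25 -0.23  0.46  0.45] 0.0855819242674888
tool y 25.720737561711317
blob [468.8  70.7] [67.2 57. ] 25.7 3738
hole [478.  52.] [37.   3.4] 25.7 124
hole [488.   80.6] [9.  8.6] 70.6 61
hole [449.3  61.8] [8. 9.] 69.2 60
hole [460.6  88.1] [35.5  3.1] 25.7 110
```

Request:
{"fn": "servo_tool", "kwargs": {
  "steps": [
    [[0.001, 0.02, 0.01, 0], [0.003, 0.055, 0.02, 0], [0.005, 0.092, 0.02, 0], [0.007, 0.13, 0.02, 0], [0.01, 0.168, 0.02, 0], [0.012, 0.206, 0.02, 0], [0.014, 0.24, 0.02, 0], [0.016, 0.26, 0.02, 0]]
  ]
}}

```text
time: 25.88
ee_pos: [0.484, 0.3364, 0.1779]
tcp_rot: [-0.0, 0.529, 0.848, 0.001]
wrist_force: [-0.5, 0.8, 1.1]
finger_gap: 0.0856
gripper_force: 0.0
```

Request:
{"fn": "servo_tool", "kwargs": {
  "steps": [
    [[0, 0, 0, 0], [0, 0, 0, 0], [0, 0, 0, 0], [0, 0, 0, 0], [0, 0, 0, 0], [0, 0, 0, 0], [0, 0, 0, 0], [0, 0, 0, 0]]
  ]
}}

```text
time: 26.55
ee_pos: [0.485, 0.3301, 0.1781]
tcp_rot: [0.0, 0.532, 0.847, -0.0]
wrist_force: [-0.1, 0.4, 0.3]
finger_gap: 0.0858
gripper_force: 0.0
```

```bash
python3 - <<'E'
from h import *
import json
o=r.get_obs();print(o['time'],o['ee_pos'],o['tcp_rot'])
save('wrist','w9.png'); json.dump({k:list(map(float,o[k])) for k in('ee_pos','tcp_rot')},open('w9.json','w'))
im=cv2.imread('pics/w9.png'); cv2.imwrite('pics/w9c.png',cv2.resize(im[80:330,180:460],None,fx=2.4,fy=2.4,interpolation=cv2.INTER_CUBIC))
E
```

```text
26.55 [0.48499616 0.33013567 0.17811621] [ 2.27159078e-05  5.31922941e-01  8.46792763e-01 -1.32068396e-05]
```

View pics/w9c.png

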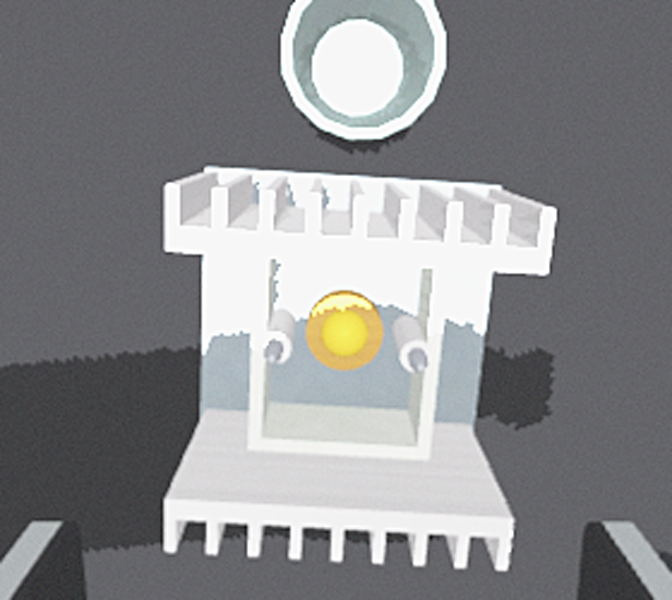

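Pin tips are at crop positions (272,356) and (420,365). The lower rim edge runs from (248,450) to (430,458).

```bash
python3 - <<'E'
from h import *
import json
o=json.load(open('w9.json')); c=cal('wrist',o)
f=lambda p:np.array([180,80])+(np.array(p,float)+.5)/2.4-.5
def rep(n,a,b,z):
    P=ray(c,[f(a),f(b)],z)[:,:2]*1000; v=P[1]-P[0]; print(n,P.round(1).tolist(),'len',np.linalg.norm(v).round(1),'yaw',np.degrees(np.arctan2(v[1],v[0])).round(1),'mid',P.mean(0).round(1)); return P,v/np.linalg.norm(v)
rep('tips',(272,356),(420,365),.058)
P,v=rep('rim',(248,450),(430,458),.045); n=np.array([-v[1],v[0]]); print('centre via rim',P.mean(0)+34*n)
rep('fin front',(165,500),(512,520),.085); rep('fin back',(167,250),(549,273),.085)
# pin shaft contour
im=cv2.imread('pics/w9.png').astype(int)
for nm,(x,y) in dict(L=(293,228),R=(355,231)).items():
    print(nm); print(im[y-10:y+7,x-7:x+9].mean(2).astype(int))
E
```

```text
tips [[465.8, 330.1], [506.2, 346.5]] len 43.6 yaw 22.1 mid [486.  338.3]
rim [[472.5, 294.9], [526.2, 317.7]] len 58.4 yaw 23.0 mid [499.4 306.3]
centre via rim [486.04772206 337.56785248]
fin front [[455.0, 287.6], [543.6, 323.6]] len 95.6 yaw 22.1 mid [499.3 305.6]
fin back [[429.3, 351.0], [518.5, 387.6]] len 96.4 yaw 22.3 mid [473.9 369.3]
L
[[248 247 247 247 248 249 251 252 252 253 253 230 207 208 204 199]
 [248 247 247 247 248 248 248 249 249 249 249 252 254 204 197 197]
 [248 247 247 247 248 248 250 252 252 251 249 250 253 224 202 192]
 [248 247 247 247 248 251 255 210 204 255 255 253 252 243 222 189]
 [248 247 247 248 250 255 169 170 172 178 182 225 243 248 239 201]
 [248 248 248 249 253 247 174 183 181 181 169 193 243 248 243 207]
 [248 248 242 252 255 176 183 186 189 185 175 168 239 248 244 214]
 [249 249 244 240 204 177 185 189 192 183 173 154 237 248 246 217]
 [243 243 246 237 193 180 191 190 188 186 172 169 241 250 238 201]
 [244 243 246 234 187 179 193 194 187 179 169 218 247 251 236 188]
 [244 242 245 236 188 181 210 221 198 171 156 224 249 248 220 182]
 [243 243 244 
[... 830 characters left out ...]
 225 246 245 243 244 246 219]
 [249 231 185 173 185 185 188 187 181 186 239 245 243 244 244 213]
 [249 238 188 174 184 191 188 189 186 166 238 247 243 245 245 215]
 [250 245 202 169 184 190 190 192 190 167 232 246 243 245 242 205]
 [249 250 217 164 173 185 198 205 189 167 220 243 244 246 235 193]
 [238 251 231 171 164 181 214 223 208 174 233 245 244 246 230 185]
 [196 233 248 229 177 173 217 231 213 227 244 244 243 247 231 183]
 [174 189 228 230 204 171 194 204 205 240 245 243 242 246 226 178]
 [178 176 181 197 198 181 184 187 201 237 244 241 242 247 220 173]
 [181 179 175 185 191 195 193 187 210 241 243 242 242 247 222 174]
 [178 176 179 187 191 190 188 185 216 240 243 242 243 244 213 168]]
```

Request:
{"fn": "servo_tool", "kwargs": {
  "steps": [
    [[-0.001, -0.02, 0, 0], [-0.003, -0.055, 0, 0], [-0.005, -0.092, 0, 0], [-0.007, -0.13, -0.01, 0], [-0.01, -0.168, -0.02, 0], [-0.013, -0.206, -0.03, 0], [-0.015, -0.24, -0.04, 0], [-0.0163, -0.2594, -0.05, 0]]
  ],
  "hand": 0.08
}}

```text
time: 27.27
ee_pos: [0.4677, 0.0669, 0.1279]
tcp_rot: [0.0, 0.534, 0.846, -0.001]
wrist_force: [0.3, 0.1, 0.2]
finger_gap: 0.0783
gripper_force: 0.0
```

Request:
{"fn": "servo_tool", "kwargs": {
  "steps": [
    [[0, 0, -0.015, 0], [0, 0, -0.035, 0], [0, 0, -0.055, 0], [0, 0, -0.075, 0], [0, 0, -0.09, 0], [0, 0, -0.1, 0], [0, 0, -0.104, 0], [0, 0, -0.104, 0]]
  ]
}}

```text
time: 27.93
ee_pos: [0.4684, 0.0712, 0.0234]
tcp_rot: [-0.0, 0.532, 0.847, -0.0]
wrist_force: [-0.4, -0.0, 0.0]
finger_gap: 0.0788
gripper_force: 0.0
```

```bash
python3 - <<'E'
from h import *
o=r.get_obs();print(o['time'],o['ee_pos'],o['tcp_rot'],o['wrist_force'],o['finger_gap'])
E
```

```text
27.9333 [0.4684266  0.07122335 0.0234071 ] [-3.96188767e-04  5.31595229e-01  8.46998363e-01 -3.59467080e-04] [-0.38860445 -0.00996428  0.00294997] 0.07879526273384312
```

Commanded height is about 0.024. I'll lower about 2.5 mm more, then close.

Request:
{"fn": "servo_tool", "kwargs": {
  "steps": [
    [[0, 0, -0.001, 0], [0, 0, -0.002, 0], [0, 0, -0.0025, 0], [0, 0, -0.0025, 0], [0, 0, -0.0025, 0], [0, 0, -0.0025, 0], [0, 0, -0.0025, 0], [0, 0, -0.0025, 0]]
  ]
}}

```text
time: 28.6
ee_pos: [0.4686, 0.0714, 0.0216]
tcp_rot: [0.0, 0.532, 0.847, 0.0]
wrist_force: [0.4, 0.8, -0.2]
finger_gap: 0.0784
gripper_force: 0.0
```

Request:
{"fn": "servo_tool", "kwargs": {
  "steps": [
    [[0, 0, 0, 0], [0, 0, 0, 0], [0, 0, 0, 0], [0, 0, 0, 0], [0, 0, 0, 0], [0, 0, 0, 0], [0, 0, 0, 0], [0, 0, 0, 0]]
  ],
  "hand": 0.9,
  "squeeze": 70
}}

```text
time: 29.27
ee_pos: [0.4685, 0.0713, 0.0222]
tcp_rot: [0.0, 0.532, 0.847, 0.0]
wrist_force: [-1.9, 0.3, 9.4]
finger_gap: 0.0636
gripper_force: 74.8
```

Request:
{"fn": "servo_tool", "kwargs": {
  "steps": [
    [[0, 0, 0.002, 0], [0, 0, 0.006, 0], [0, 0, 0.014, 0], [0, 0, 0.03, 0], [0, 0, 0.05, 0], [0, 0, 0.07, 0], [0, 0, 0.09, 0], [0, 0, 0.105, 0]]
  ]
}}

```text
time: 29.93
ee_pos: [0.4685, 0.0713, 0.1283]
tcp_rot: [0.0, 0.532, 0.847, 0.0]
wrist_force: [1.0, 0.8, -0.8]
finger_gap: 0.0637
gripper_force: 77.1
```

```bash
python3 - <<'E'
from meas import *
o=r.get_obs();print(o['time'],o['ee_pos'],o['tcp_rot'],o['wrist_force'],o['finger_gap'])
c=cal('wrist',o); im=save('wrist','w10.png'); holes(im,c,o['ee_pos'][2]-.012,0,0,o['ee_pos'][:2])
E
```

```text
29.9333 [0.46849251 0.07129625 0.12827263] [3.00173113e-04 5.31580803e-01 8.47007453e-01 3.66678592e-04] [ 1.01489055  0.82713217 -0.76466993] 0.06367555254899537
blob [474.4  65.9] [72.7 74. ] 25.8 4078
hole [477.9  51.9] [36.8  3.5] 25.8 128
hole [486.8  81.9] [7.8 5.1] 25.8 29
hole [448.9  63.7] [5.3 7. ] 66.6 27
hole [460.4  88.1] [36.4  3.4] 25.8 124
```

Request:
{"fn": "servo_tool", "kwargs": {
  "steps": [
    [[0.001, 0.012, 0, 0], [0.003, 0.036, 0, -0.01], [0.005, 0.068, 0, -0.02], [0.007, 0.1, 0, -0.03], [0.009, 0.133, 0, -0.04], [0.011, 0.166, 0, -0.05], [0.013, 0.198, 0, -0.06], [0.015, 0.228, 0, -0.062]]
  ]
}}

```text
time: 30.65
ee_pos: [0.4827, 0.3014, 0.1262]
tcp_rot: [-0.0, 0.557, 0.83, -0.0]
wrist_force: [0.2, -0.6, -1.4]
finger_gap: 0.0637
gripper_force: 77.1
```

Request:
{"fn": "servo_tool", "kwargs": {
  "steps": [
    [[0.001, 0.02, 0, 0], [0.002, 0.033, 0, 0], [0.0025, 0.0388, 0, 0], [0.0025, 0.0388, -0.005, 0], [0.0025, 0.0388, -0.015, 0], [0.0025, 0.0388, -0.027, 0], [0.0025, 0.0388, -0.034, 0], [0.0025, 0.0388, -0.037, 0]]
  ]
}}

```text
time: 31.32
ee_pos: [0.4851, 0.3358, 0.0875]
tcp_rot: [-0.0, 0.558, 0.83, -0.002]
wrist_force: [-1.4, 0.1, -0.8]
finger_gap: 0.0638
gripper_force: 77.1
```

Request:
{"fn": "servo_tool", "kwargs": {
  "steps": [
    [[0, 0, -0.001, 0], [0, 0, -0.002, 0], [0, 0, -0.003, 0], [0, 0, -0.004, 0], [0, 0, -0.005, 0], [0, 0, -0.005, 0], [0, 0, -0.005, 0], [0, 0, -0.005, 0]]
  ]
}}

```text
time: 31.98
ee_pos: [0.4861, 0.3383, 0.0847]
tcp_rot: [0.0, 0.557, 0.83, 0.0]
wrist_force: [0.2, 0.3, -1.5]
finger_gap: 0.0636
gripper_force: 77.1
```

```bash
python3 - <<'E'
from h import *
o=r.get_obs();print(o['time'],o['ee_pos'],o['tcp_rot'],np.degrees(2*np.arctan2(o['tcp_rot'][2],o['tcp_rot'][1]))-90,o['wrist_force'])
im=save('wrist','w11.png'); cv2.imwrite('pics/w11c.png',cv2.resize(im[180:430,190:450],None,fx=2.3,fy=2.3)[:,:,::-1])
E
```

```text
31.9833 [0.48609849 0.33826273 0.08466717] [5.47602693e-05 5.57461603e-01 8.30202708e-01 1.47306773e-04] 22.239135430492965 [ 0.2125112   0.2612706  -1.51595379]
```

View pics/w11c.png

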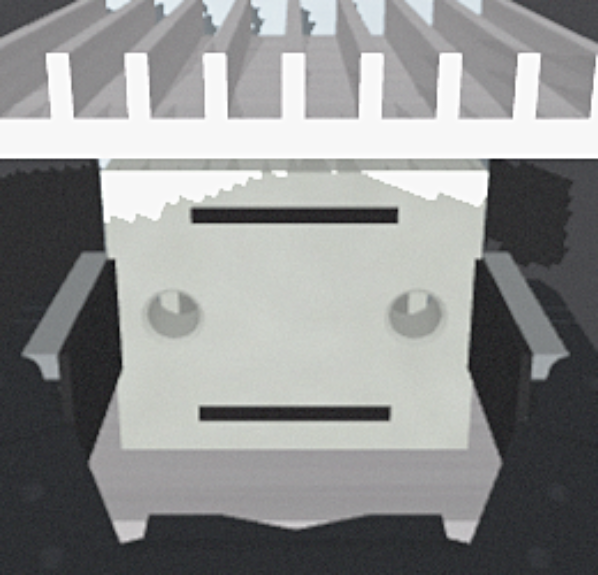

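The cover is over the housing, square to the channel. Its holes are at crop positions (174,315) and (415,315). I'll lower it onto the pins, watching the force.

Request:
{"fn": "servo_tool", "kwargs": {
  "steps": [
    [[0, 0, -0.001, 0], [0, 0, -0.002, 0], [0, 0, -0.003, 0], [0, 0, -0.004, 0], [0, 0, -0.005, 0], [0, 0, -0.006, 0], [0, 0, -0.006, 0], [0, 0, -0.006, 0]]
  ]
}}

```text
time: 32.7
ee_pos: [0.486, 0.3381, 0.0784]
tcp_rot: [-0.0, 0.558, 0.83, -0.0]
wrist_force: [0.3, 0.7, -2.1]
finger_gap: 0.0635
gripper_force: 77.1
```

Request:
{"fn": "servo_tool", "kwargs": {
  "steps": [
    [[0, 0, -0.001, 0], [0, 0, -0.002, 0], [0, 0, -0.003, 0], [0, 0, -0.004, 0], [0, 0, -0.005, 0], [0, 0, -0.005, 0], [0, 0, -0.005, 0], [0, 0, -0.005, 0]]
  ]
}}

```text
time: 33.37
ee_pos: [0.4861, 0.3381, 0.0735]
tcp_rot: [0.0, 0.558, 0.83, -0.0]
wrist_force: [-0.3, 0.4, -0.4]
finger_gap: 0.0635
gripper_force: 77.1
```

Request:
{"fn": "servo_tool", "kwargs": {
  "steps": [
    [[0, 0, -0.001, 0], [0, 0, -0.002, 0], [0, 0, -0.003, 0], [0, 0, -0.004, 0], [0, 0, -0.005, 0], [0, 0, -0.005, 0], [0, 0, -0.005, 0], [0, 0, -0.005, 0]]
  ]
}}

```text
time: 34.03
ee_pos: [0.4861, 0.3381, 0.0685]
tcp_rot: [0.0, 0.558, 0.83, 0.0]
wrist_force: [-0.5, -1.2, -1.5]
finger_gap: 0.0636
gripper_force: 77.1
```

Request:
{"fn": "servo_tool", "kwargs": {
  "steps": [
    [[0, 0, -0.0004, 0], [0, 0, -0.0008, 0], [0, 0, -0.0012, 0], [0, 0, -0.0015, 0], [0, 0, -0.0015, 0], [0, 0, -0.0015, 0], [0, 0, -0.0015, 0], [0, 0, -0.0015, 0]]
  ]
}}

```text
time: 34.7
ee_pos: [0.4861, 0.3382, 0.0673]
tcp_rot: [-0.0, 0.557, 0.83, 0.0]
wrist_force: [-1.5, -1.3, 4.6]
finger_gap: 0.0634
gripper_force: 77.7
```

Request:
{"fn": "servo_tool", "kwargs": {
  "steps": [
    [[0, 0, -0.0004, 0], [0, 0, -0.0008, 0], [0, 0, -0.0008, 0], [0, 0, -0.0008, 0], [0, 0, -0.0008, 0], [0, 0, -0.0008, 0], [0, 0, -0.0008, 0], [0, 0, -0.0008, 0]]
  ]
}}

```text
time: 35.37
ee_pos: [0.4861, 0.3382, 0.0673]
tcp_rot: [-0.0, 0.558, 0.83, 0.0]
wrist_force: [-2.7, -1.7, 10.0]
finger_gap: 0.0637
gripper_force: 78.4
```

Request:
{"fn": "servo_tool", "kwargs": {
  "steps": [
    [[0, 0, 0, 0], [0, 0, 0, 0], [0, 0, 0, 0], [0, 0, 0, 0], [0, 0, 0.004, 0], [0, 0, 0.02, 0], [0, 0, 0.045, 0], [0, 0, 0.075, 0]]
  ],
  "hand": 0.08
}}

```text
time: 36.03
ee_pos: [0.4849, 0.3374, 0.1406]
tcp_rot: [-0.001, 0.558, 0.83, -0.002]
wrist_force: [-0.1, 0.2, -0.0]
finger_gap: 0.0786
gripper_force: 0.0
```

Request:
{"fn": "servo_tool", "kwargs": {
  "steps": [
    [[0, 0, 0.02, 0], [0, 0, 0.03, 0], [0, 0, 0.035, 0], [0, 0, 0.035, 0], [0, 0, 0.035, 0], [0, 0, 0.035, 0], [0, 0, 0.035, 0], [0, 0, 0.035, 0]]
  ]
}}

```text
time: 36.7
ee_pos: [0.4855, 0.3377, 0.1751]
tcp_rot: [-0.0, 0.558, 0.83, -0.001]
wrist_force: [0.1, 0.3, 0.0]
finger_gap: 0.0784
gripper_force: 0.0
```

```bash
python3 - <<'E'
from meas import *
o=r.get_obs();print(o['time'],o['ee_pos'],o['wrist_force'])
c=cal('wrist',o); im=save('wrist','w12.png'); holes(im,c,.055,0,0,(.486,.338))
s=r.capture('scene'); a=cv2.resize(im[130:380,180:460],None,fx=1.4,fy=1.4); b=cv2.resize(s[160:410,160:460],(400,350))
cv2.imwrite('pics/p12.png',np.hstack([a,b])[:,:,::-1])
E
```

```text
36.7 [0.48550674 0.3377396  0.17508617] [0.05837758 0.27876108 0.03244779]
blob [488.7 331.8] [111.  122.4] 22.3 10712
hole [494.4 318.1] [36.4  3.9] 22.3 140
hole [479.1 355.3] [36.2  3.6] 22.3 101
```

View pics/p12.png

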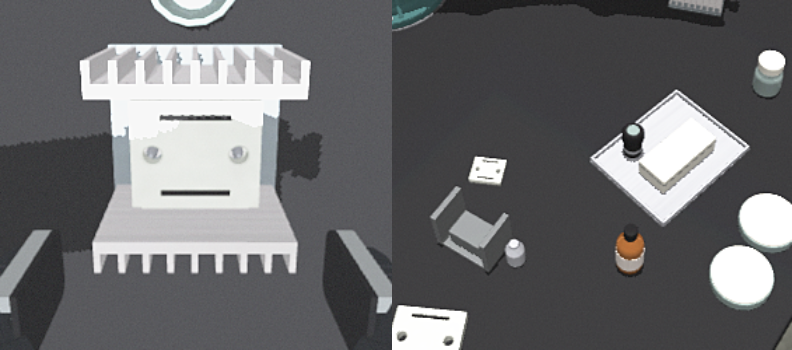

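The cover sits flat with a pin showing through each hole, at crop positions (152,153) and (238,153). The box lies flat and the eyepiece stands upright in the tray, and the bottle, objective, jar and beaker haven't moved. I'm handing in.

```bash
python3 -c "
from cell import r
print(r.hand_in())"
```

```text
the job is handed in; nothing more can be done
None
```

The job is handed in, about 37 s on the robot's clock: the slide box lies flat and the eyepiece stands upright in the tray, the cover is seated flat over both pins, and the last pictures show the bottle, jar, beaker and objective still standing in place.

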